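# Latch the ingredient cage's gate open

### The arm

A 6-joint arm with a two-finger parallel gripper is mounted at the origin on a cart in front of the work surface, level with it; the furniture and walls round the work are solid. World frame = base frame: x ahead of the robot, y to its left, z up, the work surface at z = 0. Lengths are in m, angles in rad, forces in N, time in s.
With the tool pointing down it reaches from about 0.375 to 0.975 m from the base axis. Payload 3.8 kg.
Tool frame: the origin (TCP) lies between the finger pads; the fingertips stand robot.nose_length ahead of it and the grasp point (between the pads) lies 5 mm behind it (robot.nose_length is the distance from the TCP to the fingertips, in m); z points along the fingers, y is the line along which they close (so a half turn about z gives the same grasp; the last joint's range is limited). The gripper opens to 85 mm and grips with 20 to 120 N. Pads are 22 mm wide; open, the fingers measure 114 mm over their backs; the gripper's body (76 mm by 85 mm) begins 54 mm behind the grasp point. The pads swing forward as they close: fully open they stand 13 mm farther back than shut.
Start: joints at [1.144, 0.264, 1.604, -0, 1.274, -0.037], TCP at [0.256, 0.624, 0.245] pointing down, gripper open.
Joint ranges: [-2.63, 2.63], [-0.94, 2.18], [0.31, 2.57], [-1.31, 4.45], [0, 2.66], [-2.55, 2.55]. Speed limits (rad/s): [2.57, 2.57, 3.14, 3.14, 3.14, 3.14].

### API

Orientations are given as a rotation vector (axis times angle).
In Python, from workcell import sensors, optics, robot gives the robot as it stands.
- The arm moves only by the shell command python3 -m pendant 'ROWS' [FORCE]. ROWS is JSON, a list of rows, each a list of 3 entries, a list of its own where there are three numbers: the gripper command: -1 is shut, 1 is fully open, values between are in proportion, then the shift along the tool's x, y, z in mm, then the turn, a rotation vector about the tool's x, y, z in degrees. In form: [[fingers, [x, y, z], [wx, wy, wz]], ...]. A call has 1 to 12 rows; each row is the pose to reach, as a shift and turn from the pose commanded when the call began, along the tool's axes at that moment; what a row does not reach only later rows make up. A row lasts 1/10 s, in which the tool goes at most 50 mm and 8.59 degrees, less where a joint would pass 70% of its speed; a pose out of reach is approached as far as the arm can. A call with a gripper value outside its range is refused whole. The fingers move at their own pace and stop on an object; FORCE is the grip in N (left out, the last holds). Time passes only in rows, so rows that repeat a pose let the fingers close. It gives the time, the measured TCP pose, the force, the opening and the grip force at its end, in the units of the state.
- sensors.get_state(): the state, without advancing time (a new reading comes with each control period).
- optics.capture(name): name is "scene" or "top"; returns the picture (480x640x3 uint8, red, green, blue); there is no depth.
- optics.camera_info(name): a dict with "fovy" (degrees; the focal length in pixels is half the picture's height over the tangent of half this angle, whatever the lens; pixels are square), "cx", "cy" (the principal point, pixels), "dist_coeffs" ([k1, k2, p1, p2, k3] as OpenCV has them; the pictures are not rectified), "R" (3x3) and "t" (3): a world point X has camera coordinates R X + t. Camera axes: x right, y down, z forward; pixel columns grow to the right and rows downward; lengths in m; the calibration is good to about 2 mm. A picture is of the moment at which its call begins. camera_info takes no time and is no camera call.
- robot.finish_job(): hands the job in; it is judged then, once.
The state is a dict: "t": time; "qpos": joint angles; "qd": joint speeds; "tau": joint torques, N m; "ee_pos": TCP position; "ee_rot": TCP orientation; "wrist_force": force on the tool from outside, world axes, zero at the start; "wrist_torque": the same for the moment, N m; "grip_width": opening from 0.0 (shut) to 1.0 (fully open); "gripper_force": force on a finger pad.
Only numpy, scipy, OpenCV 4.12 (cv2) and the standard library are available. Lean on these libraries where they do the work, as an engineer would, in place of code of your own. Each camera call takes 0.05 s, during which the arm holds its last target. There are 200 camera calls.

### The job

Restocking is due: lift the gravity latch bar of the wire ingredient cage out of its keeper, swing the self-closing gate open, and drop the bar into the hold-open catch so that the gate stays open by itself. The catch is clamped at a slightly different spot each time, so feel for its rubber buffer; load neither catch nor keeper with more than 20 N, do not let the gate slam shut, and leave the tubs, the ring mould and the timer where they are.

Things in the scene. Friction and masses are not known exactly. Their poses are not given: they have to be found in the camera images.
- cage: Fixed steel wire cage for tubs, 205 mm wide, 150 deep, 146 high. Origin on the gate's vertical hinge axis at table level. z up; +y from the hinge along the closed gate (the robot's left when unturned); +x into the cage, away from the robot; the gate opens to -x. A foot strip runs 230 mm to -x and carries the hold-open post.
- gate (a joint): Gate angle, rad: 0 closed, grows as it opens (counter-clockwise seen from above), at most 1.85. Gate 156 mm wide from the hinge axis, 8 mm thick, top at 148 mm. A closer spring always pulls it shut: 0.18 N m at 0, 0.36 N m at 1.5 rad (1.3 to 2.7 N at the knob).
- latch_bar (a joint): Lift angle of the latch bar, rad: 0 level (down), positive = free end up, at most 0.35. It falls by its own weight (0.1 to 0.2 kg). To clear the lip of the keeper or of the hold-open catch, its end must rise more than 13 mm (0.11 rad).
- bar_pivot (a point): Pivot of the latch bar on the front of the gate: 50 mm from the hinge axis, 14 mm in front of the gate's middle plane, 142 mm above the table. The flat steel bar (8 mm thick, 16 mm high) is centred on this point's height and offset, lies level across the gate and ends 183 mm from the hinge axis.
- knob (a point): Grip point on the upright round steel knob of the bar: stem 14 mm thick, 48 mm above the bar's top edge, its top 6 mm a 19 mm wide flange. It stands 85 mm from the bar's pivot (135 mm from the hinge axis). This point is on its axis, 34 mm above the bar's centre line, 176 mm above the table when the bar is down. All else on the cage is lower, but for the buffer (184 mm).
- keeper: Fixed steel hook at the cage's left front post that holds the closed bar, 176 mm from the hinge axis: open at the top, its front lip 13 mm higher than the bar's lower edge. Origin and axes coincide with the cage's. Must not be loaded with more than 20 N (a gate let go while open swings shut fast and can hit it harder than that).
- hold_post: Hold-open post on the foot strip. Origin and axes coincide with the cage's; the post stands 178 mm from there to -x. A catch is clamped on its rail (along the cage's y) at a place that is not measured: its notch's middle is anywhere from y = -19 to +33 mm, so the gate meets its buffer at 1.3 to 1.65 rad. Post, catch and buffer must not be loaded with more than 20 N.
- hold_rail (a point): Middle of the post's 124 mm rail, 112 mm above the table. The catch on it has a notch 16 mm wide, open at the top: towards the closed gate a low lip (7 mm thick, 13 mm above the level bar's lower edge), beyond it a tall rubber buffer on springs (4 N per mm, 10 mm travel). A raised bar that touches the buffer, or presses it up to 3 mm, is past the lip: lowered and released, it stays.
- tub_blue: Bystander: small tub with a blue lid, 73 mm wide, 47 mm high, stored in the cage. Origin at the centre of its underside.
- tub_red: Bystander: small tub with a red lid, 61 mm wide, 42 mm high, stored in the cage. Origin at the centre of its underside.
- ring: Bystander: steel ring mould, 69 mm wide, 32 mm high, standing to the right of the cage's foot strip. Origin at the centre of its underside.
- timer: Bystander: grey kitchen timer, 74 x 64 x 18 mm, lying to the left in front of the cage, just outside the gate's sweep. Origin at the centre of its underside.

How it is judged:
By the outcome, as a careful person would: the job done as asked, in the order asked, and still so for the second after the job is handed in, with the robot touching nothing.
It also fails if it takes over 61 s, if anything falls off the work surface, if the arm or the gripper's body presses on something with over 40 N, if the wrist force passes 120 N, or if a joint passes its speed limit or range.

## Working session

There is one attempt and no reset: what is moved stays moved. The work goes in short steps, Python scripts to look and compute and a shell command to move; the robot and the scene stay as the last step left them, time stands still between calls to the robot, and variables do not carry over. Pictures are saved under pics/ and viewed, at most 10 in all, crops included, and the job is handed in when it is done.

```bash
mkdir -p pics; python3 - <<'E'
from workcell import sensors, optics, robot
import cv2
for n in("scene","top"):
    cv2.imwrite(f"pics/{n}0.png",optics.capture(n)[:,:,::-1]); c=optics.camera_info(n); print(n,c)
s=sensors.get_state();print(s,robot.nose_length)
E
```

```text
scene {'fovy': 55.55127460305264, 'cx': 324.49196737412075, 'cy': 229.3243420285312, 'dist_coeffs': array([-0.11028397,  0.        ,  0.        ,  0.        ,  0.        ]), 'R': array([[ 0.85192479, -0.52353946, -0.01142725],
       [-0.39517617, -0.62842243, -0.67001571],
       [ 0.34359852,  0.57531877, -0.74225897]]), 't': array([-0.44764147,  0.31033226,  0.74445009])}
top {'fovy': 51.84185497006165, 'cx': 318.0103528454026, 'cy': 237.88473715108083, 'dist_coeffs': array([-0.10806681,  0.        ,  0.        ,  0.        ,  0.        ]), 'R': array([[-0.01475508, -0.99525791, -0.09614565],
       [-0.98714615,  0.02980322, -0.1570167 ],
       [ 0.15913756,  0.09259302, -0.98290476]]), 't': array([0.04966617, 0.5848011 , 0.93993116])}
{'t': 0.1, 'qpos': array([ 1.14409622e+00,  2.64691831e-01,  1.60523135e+00, -1.01112855e-05,
        1.27370117e+00, -3.69120850e-02]), 'qd': array([-0.00035402, -0.00137382, -0.00298441, -0.00040529,  0.00165512,
       -0.00137717]), 'tau': array([ 1.28584692e-03, -5.16706789e+01, -3.68589234e+01,  8.52835115e-06,
        6.32253330e-03, -4.06627760e-05]), 'ee_pos': array([0.25624693, 0.62379077, 0.24408033]), 'ee_rot': array([-0.60831541, -3.08166736,  0.00310906]), 'wrist_force': array([-0.28543633,  0.06075359, -0.00896987]), 'wrist_torque': array([ 0.01457085, -0.00526039,  0.04912702]), 'gripper_force': 0.0, 'grip_width': 1.0001066188895136} 0.014
```

View pics/scene0.png

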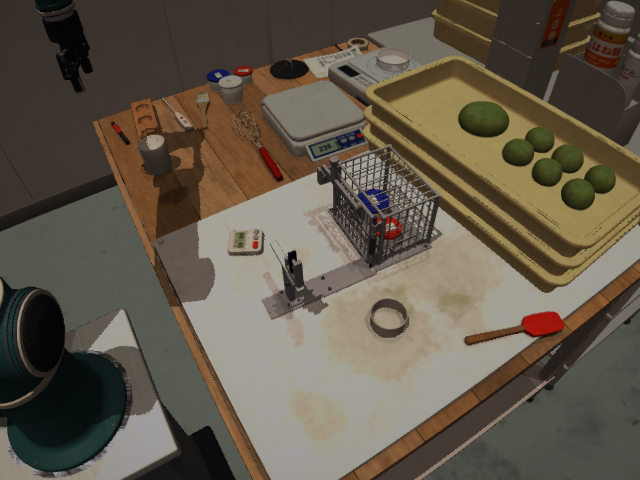

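View pics/top0.png

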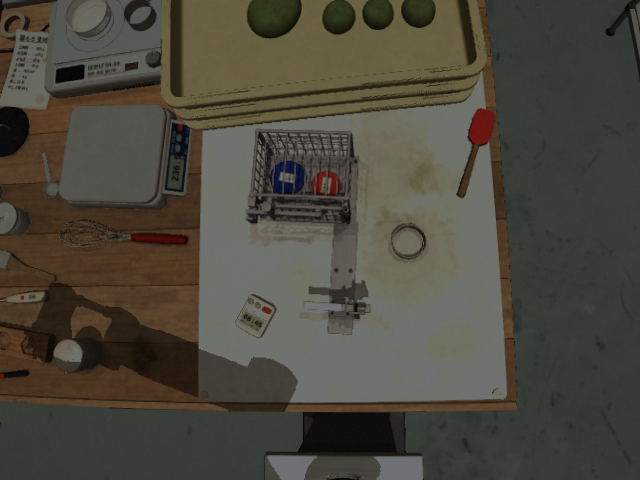

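The scene view shows the cage at about (385,205), with the post at (292,280). In the top view the cage is at (303,175), the gate front at row ~210, the post at (348,308), the ring at (408,241) and the timer at (256,315). Next I'll enlarge both.

```bash
python3 - <<'E'
import cv2
a=cv2.imread("pics/scene0.png")[140:320,255:445]; b=cv2.imread("pics/top0.png")[120:340,225:435]
f=lambda i,s:cv2.convertScaleAbs(cv2.resize(i,None,fx=s,fy=s,interpolation=cv2.INTER_CUBIC),alpha=1.7,beta=15)
cv2.imwrite("pics/sc1.png",f(a,3.3)); cv2.imwrite("pics/tc1.png",f(b,2.7))
E
```

```text
(no output)
```

View pics/sc1.png

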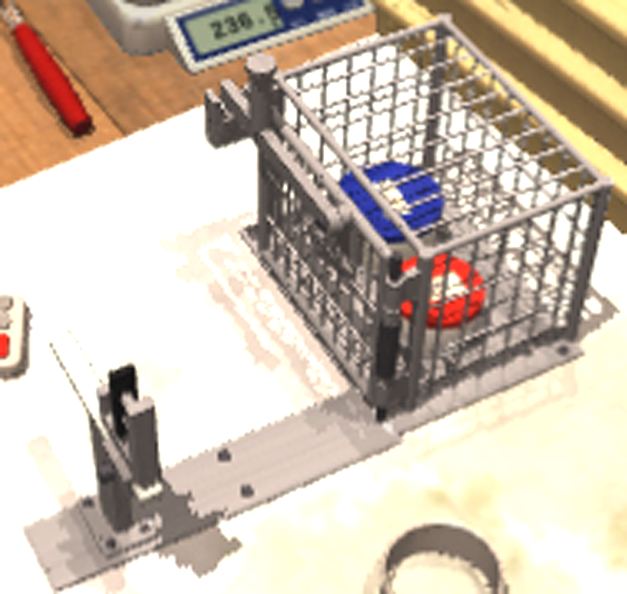

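View pics/tc1.png

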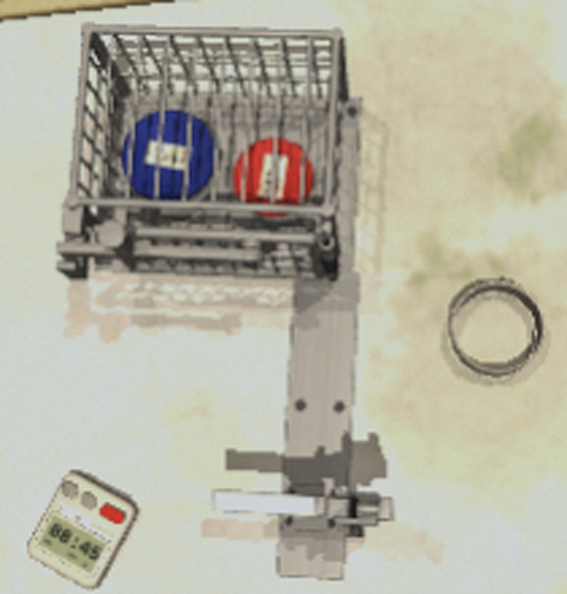

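The crops give these full-image pixels:

| Point | Scene | Top |
|---|---|---|
| Knob flange top | (334.4,158.8) | (266.1,207.4) |
| Hinge top | (375,218) | (345.7,208.9) |
| Buffer top | (292,253) | (353,305) |

Next I'll triangulate them.

```bash
cat > h.py <<'E'
import numpy as np, cv2
from workcell import sensors, optics, robot
from scipy.spatial.transform import Rotation as Rn
def cam(n):
    c=optics.camera_info(n); f=240/np.tan(np.radians(c["fovy"]/2))
    return c,np.array([[f,0,c["cx"]],[0,f,c["cy"]],[0,0,1.]])
def ray(n,p):
    c,K=cam(n); u=cv2.undistortPoints(np.array([[p]],float),K,c["dist_coeffs"])[0,0]
    return -c["R"].T@c["t"], c["R"].T@np.r_[u,1]
def atz(n,p,z):
    o,d=ray(n,p); return o+d*(z-o[2])/d[2]
def tri(a,b):
    A=[];B=[]
    for n,p in(("scene",a),("top",b)):
        o,d=ray(n,p); d/=np.linalg.norm(d); P=np.eye(3)-np.outer(d,d); A.append(P);B.append(P@o)
    return np.linalg.lstsq(np.vstack(A),np.hstack(B),rcond=None)[0]
def proj(n,X):
    c,K=cam(n); return cv2.projectPoints(np.atleast_2d(np.array(X,float)),cv2.Rodrigues(c["R"])[0],c["t"],K,c["dist_coeffs"])[0][:,0]
E
python3 - <<'E'
from h import *
np.set_printoptions(precision=4,suppress=True)
pts=dict(knob=((334.4,158.8),(266.1,207.4),.198),hinge=((375,218),(345.7,208.9),.150),buf=((292,253),(353,305),.184))
for k,(a,b,z) in pts.items(): print(k,tri(a,b),atz("scene",a,z),atz("top",b,z))
print("strip end top", [atz("top",(225+x/2.7,120+y/2.7),.004) for x,y in((279,577),(343,579),(360,285),(290,310))])
print(Rn.from_rotvec(sensors.get_state()["ee_rot"]).as_matrix())
E
```

```text
knob [0.6188 0.1122 0.1958] [0.6179 0.1097 0.198 ] [0.6178 0.112  0.198 ]
hinge [ 0.6209 -0.024   0.1504] [ 0.6213 -0.0238  0.15  ] [ 0.6207 -0.0239  0.15  ]
buf [ 0.4467 -0.0326  0.1723] [ 0.4412 -0.0407  0.184 ] [ 0.4479 -0.0336  0.184 ]
strip end top [array([0.3949, 0.0226, 0.004 ]), array([ 0.3928, -0.0256,  0.004 ]), array([ 0.6165, -0.0442,  0.004 ]), array([0.5986, 0.0104, 0.004 ])]
[[-0.925   0.38   -0.0008]
 [ 0.38    0.925  -0.0019]
 [ 0.0001 -0.002  -1.    ]]
```

Knob axis is at about (0.618, 0.111), the hinge at (0.621, -0.0245) and the cage yaw is about -4.4°. I'll move above the knob with the closing line across the gate.

```bash
python3 -m pendant '[[1,[-44,-28,0],[0,0,6]],[1,[-88,-56,0],[0,0,12]],[1,[-132,-84,0],[0,0,18]],[1,[-177,-112,0],[0,0,24]],[1,[-221,-140,0],[0,0,30]],[1,[-265,-168,0],[0,0,36]],[1,[-309,-197,0],[0,0,42]],[1,[-353,-225,0],[0,0,48]],[1,[-397,-253,0],[0,0,54]],[1,[-441,-281,0],[0,0,60]],[1,[-486,-309,0],[0,0,66]],[1,[-530,-337,0],[0,0,72]]]' 30; python3 -m pendant '[[1,[0,0,0],[0,0,0]],[1,[0,0,0],[0,0,0]]]'
python3 - <<'E'
from h import *
np.set_printoptions(precision=4,suppress=True)
s=sensors.get_state(); print(s["ee_pos"],s["wrist_force"]);print(Rn.from_rotvec(s["ee_rot"]).as_matrix())
for n in("scene","top"): cv2.imwrite(f"pics/{n}2.png",optics.capture(n)[:,:,::-1])
a=cv2.imread("pics/scene2.png")[90:270,260:440]; b=cv2.imread("pics/top2.png")[130:310,210:390]
o=np.hstack([cv2.resize(i,None,fx=2.2,fy=2.2,interpolation=2) for i in(a,b)])
cv2.imwrite("pics/c2.png",cv2.convertScaleAbs(o,alpha=1.7,beta=15))
E
```

```text
t: 1.3
ee_pos: [0.603, 0.1322, 0.2448]
ee_rot: [-2.308, -2.13, 0.001]
wrist_force: [1.1, 0.0, -0.7]
grip_width: 1.0
gripper_force: 0.0
t: 1.5
ee_pos: [0.6025, 0.1329, 0.2444]
ee_rot: [-2.305, -2.132, 0.002]
wrist_force: [0.2, -0.2, -0.1]
grip_width: 1.003
gripper_force: 0.0
[0.6025 0.1329 0.2444] [ 0.1823 -0.2485 -0.0878]
[[ 0.0779  0.997  -0.0017]
 [ 0.997  -0.0779  0.0002]
 [ 0.     -0.0017 -1.    ]]
```

View pics/c2.png

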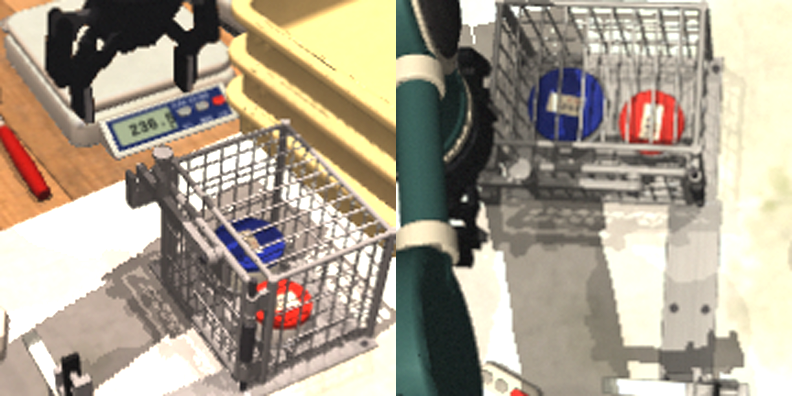

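The scene crop shows the open fingers over and left of the knob (knob flange at (162,150) in the left half). The arm is 27 mm short of the target, as expected. I'll shift over and go down.

```bash
python3 -m pendant '[[1,[-11,9,0],[0,0,0]],[1,[-21,17,0],[0,0,0]],[1,[-21,17,20],[0,0,0]],[1,[-21,17,45],[0,0,0]],[1,[-21,17,71],[0,0,0]],[0,[-21,17,71],[0,0,0]],[-0.4,[-21,17,71],[0,0,0]],[-0.45,[-21,17,71],[0,0,0]],[-0.45,[-21,17,71],[0,0,0]],[-0.45,[-21,17,71],[0,0,0]]]' 20
python3 - <<'E'
from h import *
for n in("scene","top"): cv2.imwrite(f"pics/{n}3.png",optics.capture(n)[:,:,::-1])
a=cv2.imread("pics/scene3.png")[110:200,290:380]; b=cv2.imread("pics/top3.png")[165:255,220:310]
o=np.hstack([cv2.resize(i,None,fx=4.4,fy=4.4,interpolation=2) for i in(a,b)])
cv2.imwrite("pics/c3.png",cv2.convertScaleAbs(o,alpha=1.9,beta=20))
E
```

```text
t: 2.6
ee_pos: [0.6188, 0.1121, 0.176]
ee_rot: [2.303, 2.135, 0.003]
wrist_force: [-0.2, 1.1, 0.5]
grip_width: 0.274
gripper_force: 0.0
```

View pics/c3.png

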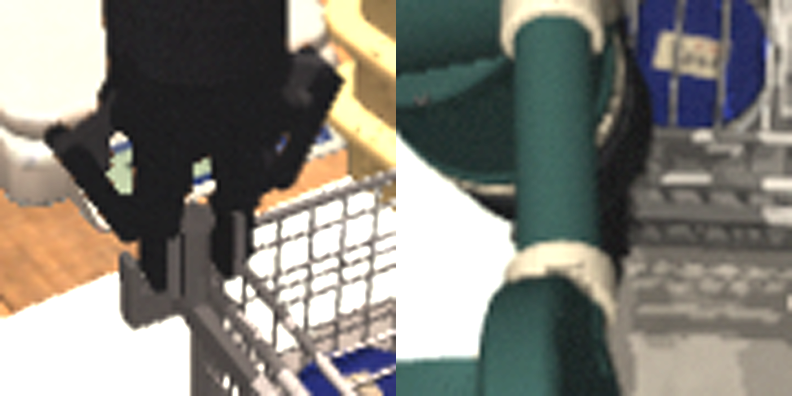

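The left half shows the knob between the fingers, fairly well centred. I'll close gently while watching the force.

```bash
python3 -m pendant '[[-0.5,[0,0,3],[0,0,0]],[-0.55,[0,0,3],[0,0,0]],[-0.58,[0,0,3],[0,0,0]],[-0.58,[0,0,3],[0,0,0]]]' 20;  python3 -m pendant '[[-0.62,[0,0,0],[0,0,0]],[-0.62,[0,0,0],[0,0,0]]]' 20; python3 -m pendant '[[-0.66,[0,0,0],[0,0,0]],[-0.66,[0,0,0],[0,0,0]]]' 20
```

```text
t: 3.1
ee_pos: [0.618, 0.1119, 0.1712]
ee_rot: [2.304, 2.136, 0.0]
wrist_force: [1.3, -0.2, -0.5]
grip_width: 0.213
gripper_force: 5.8
t: 3.3
ee_pos: [0.6179, 0.1119, 0.1713]
ee_rot: [2.304, 2.136, 0.0]
wrist_force: [1.5, -0.0, -0.5]
grip_width: 0.198
gripper_force: 19.5
t: 3.5
ee_pos: [0.6178, 0.1119, 0.1713]
ee_rot: [2.304, 2.136, -0.0]
wrist_force: [2.0, -0.4, -0.7]
grip_width: 0.199
gripper_force: 19.5
```

```bash
python3 -m pendant '[[-0.7,[0,0,0],[0,0,0]],[-0.7,[-2,0,-4],[0,0,0]],[-0.7,[-4,0,-8],[0,0,0]],[-0.7,[-6,0,-12],[0,0,0]],[-0.7,[-8.5,0,-16],[0,0,0]],[-0.7,[-8.5,0,-16],[0,0,0]]]' 30
python3 - <<'E'
from h import *
s=sensors.get_state(); print(s["wrist_torque"])
cv2.imwrite("pics/scene4.png",optics.capture("scene")[:,:,::-1])
a=cv2.imread("pics/scene4.png")[130:220,300:390]
cv2.imwrite("pics/c4.png",cv2.convertScaleAbs(cv2.resize(a,None,fx=5,fy=5,interpolation=2),alpha=1.9,beta=20))
E
```

```text
t: 4.1
ee_pos: [0.6164, 0.1012, 0.1863]
ee_rot: [2.304, 2.135, -0.006]
wrist_force: [2.3, -5.2, -7.3]
grip_width: 0.189
gripper_force: 29.3
[-0.7318563  -0.24259758  0.02720909]
```

View pics/c4.png

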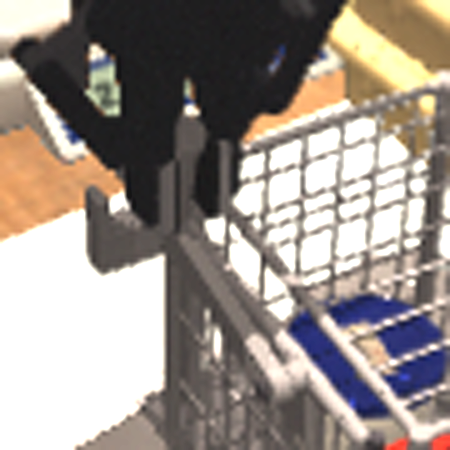

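The bar is visibly raised, with its far end above the keeper (wrist force about 9 N, fine). Next I'll tabulate the swing arc.

```bash
python3 - <<'E'
import numpy as np
x,y=125.5,-14.5
for d in range(4,37,4):
    t=np.radians(d); print(d,round(x*np.cos(t)+y*np.sin(t)-x,1),round(-x*np.sin(t)+y*np.cos(t)-y,1))
E
```

```text
4 -1.3 -8.7
8 -3.2 -17.3
12 -5.8 -25.8
16 -8.9 -34.0
20 -12.5 -42.0
24 -16.7 -49.8
28 -21.5 -57.2
32 -26.8 -64.3
36 -32.5 -71.0
```

```bash
python3 -m pendant '[[-0.7,[-1.3,-8.7,0],[0,0,-4]],[-0.7,[-3.2,-17.3,0],[0,0,-8]],[-0.7,[-5.8,-25.8,0],[0,0,-12]],[-0.7,[-8.9,-34,0],[0,0,-16]],[-0.7,[-12.5,-42,0],[0,0,-20]],[-0.7,[-16.7,-49.8,0],[0,0,-24]],[-0.7,[-16.7,-49.8,0],[0,0,-24]]]' 30
python3 - <<'E'
from h import *
s=sensors.get_state(); R=Rn.from_rotvec(s["ee_rot"]).as_matrix(); print(R.T@s["wrist_force"],R.T@s["wrist_torque"],R[:,1])
E
```

```text
t: 4.85
ee_pos: [0.5653, 0.0882, 0.1858]
ee_rot: [1.807, 2.568, -0.005]
wrist_force: [5.7, -6.8, -10.3]
grip_width: 0.189
gripper_force: 29.8
[-8.275113    3.10984855 10.35949712] [-0.46645839 -1.04792957 -0.00625943] [ 0.94124593  0.33771533 -0.00211233]
```

```bash
python3 -m pendant '[[-0.7,[-2,-8.7,0],[0,0,-4]],[-0.7,[-4.5,-17.3,0.5],[0,0,-8]],[-0.7,[-7.5,-25.8,1],[0,0,-12]],[-0.7,[-10.9,-34,1],[0,0,-16]],[-0.7,[-14.5,-42,1],[0,0,-20]],[-0.7,[-18.7,-49.8,1],[0,0,-24]],[-0.7,[-23.5,-57.2,1],[0,0,-28]],[-0.7,[-28.8,-64.3,1],[0,0,-32]],[-0.7,[-28.8,-64.3,1],[0,0,-32]]]' 30
python3 - <<'E'
from h import *
s=sensors.get_state(); R=Rn.from_rotvec(s["ee_rot"]).as_matrix(); print(R.T@s["wrist_force"],R.T@s["wrist_torque"],R[:,1])
E
```

```text
t: 5.75
ee_pos: [0.5159, 0.041, 0.1861]
ee_rot: [1.03, 2.966, 0.001]
wrist_force: [7.2, -0.5, -6.9]
grip_width: 0.191
gripper_force: 29.6
[-5.95397854  4.06809628  6.94146427] [-0.48653981 -0.66108213 -0.02748846] [0.61971042 0.78482918 0.00146716]
```

Radial force is easing. θ is about 56°; I'll go on to 70°, just short of the earliest possible buffer contact, and check there.

```bash
python3 -m pendant '[[-0.7,[-2,-8.7,0],[0,0,-4]],[-0.7,[-4.5,-17.3,0],[0,0,-8]],[-0.7,[-7.3,-25.8,0],[0,0,-12]],[-0.7,[-9,-30,0],[0,0,-14]],[-0.7,[-9,-30,0],[0,0,-14]],[-0.7,[-9,-30,0],[0,0,-14]]]' 30
python3 - <<'E'
from h import *
s=sensors.get_state(); R=Rn.from_rotvec(s["ee_rot"]).as_matrix(); print(R.T@s["wrist_force"],R.T@s["wrist_torque"],R[:,1])
cv2.imwrite("pics/scene5.png",optics.capture("scene")[:,:,::-1])
a=cv2.imread("pics/scene5.png")[180:320,240:400]
cv2.imwrite("pics/c5.png",cv2.convertScaleAbs(cv2.resize(a,None,fx=4.2,fy=4.2,interpolation=2),alpha=1.9,beta=20))
E
```

```text
t: 6.35
ee_pos: [0.5041, 0.0132, 0.1864]
ee_rot: [0.664, 3.07, 0.002]
wrist_force: [4.6, 2.0, -4.7]
grip_width: 0.188
gripper_force: 29.3
[-3.32154399  3.72604689  4.70540637] [-0.53174006 -0.27357226 -0.1066642 ] [0.41323093 0.91062526 0.00135604]
```

View pics/c5.png

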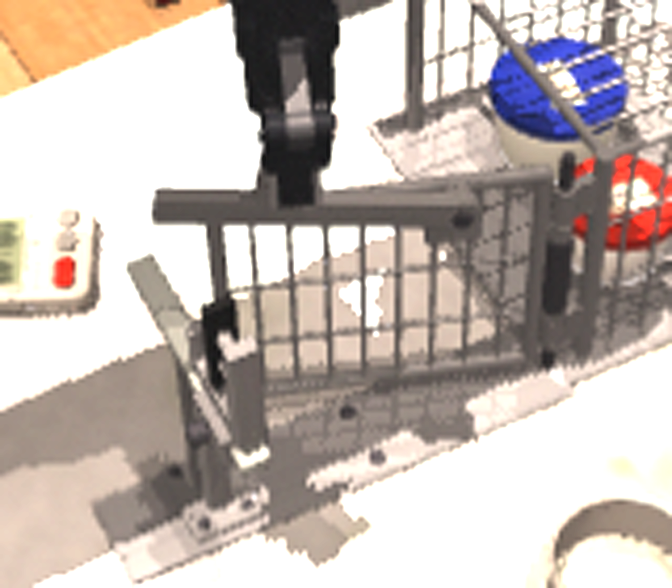

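The bar is clearly raised over the gate, which is at about 70°. The black buffer sits at (220,330) with its backing block at (240,390). I'll check the lift by fitting the bar end at full-image px (277,229).

```bash
python3 - <<'E'
from h import *
th=np.radians(70.1); H=np.array([.6214,-.0245,0]); Rz=Rn.from_euler('z',-.077+th).as_matrix()
for a in(0,.1,.15,.2):
    l=.05+.133*np.cos(a); z=.142+.133*np.sin(a)
    print(a,(proj("scene",H+Rz@np.array([-.014,l,z]))-[240,180])*4.2, (proj("scene",H+Rz@np.array([-.014,.05,.142]))-[240,180])*4.2)
for y in range(-20,35,10):
    print(y,(proj("scene",H+Rn.from_euler('z',-.077).as_matrix()@np.array([-.178,y/1000-.012,.184]))-[240,180])*4.2)
E
```

```text
0 [[151.34067608 239.69981114]] [[459.46253204 208.06578626]]
0.1 [[150.06446541 218.82304931]] [[459.46253204 208.06578626]]
0.15 [[150.60895629 208.13870202]] [[459.46253204 208.06578626]]
0.2 [[151.95986497 197.32493256]] [[459.46253204 208.06578626]]
-20 [[221.43670305 309.7561362 ]]
-10 [[210.73644736 291.97293114]]
0 [[200.21179524 274.47333647]]
10 [[189.85923725 257.251912  ]]
20 [[179.67532914 240.30330738]]
30 [[169.65669206 223.62226333]]
```

Lift is about 0.2 rad, and the catch notch looks to be at y≈-10, so contact should come near 88–90°. I'll go to 79°, then step.

```bash
python3 -m pendant '[[-0.7,[-0.8,-4.3,0],[0,0,-2]],[-0.7,[-1.6,-8.7,0],[0,0,-4]],[-0.7,[-2.6,-13,0],[0,0,-6]],[-0.7,[-3.9,-19.4,0],[0,0,-9]],[-0.7,[-3.9,-19.4,0],[0,0,-9]]]' 30
cat > f.py <<'E'
from h import *
np.set_printoptions(precision=2,suppress=True)
s=sensors.get_state(); R=Rn.from_rotvec(s["ee_rot"]).as_matrix(); y=R[:,1]
p=s["ee_pos"]; print("F",R.T@s["wrist_force"],"T",R.T@s["wrist_torque"],"tool deg",np.degrees(np.arctan2(y[1],y[0]))+4.4,"knob deg",np.degrees(np.arctan2(p[1]+.0245,p[0]-.6214))-90+4.4-6.3)
E
python3 f.py
python3 -m pendant '[[-0.7,[-0.5,-2.2,0],[0,0,-1]],[-0.7,[-0.9,-4.3,0],[0,0,-2]],[-0.7,[-0.9,-4.3,0],[0,0,-2]]]' >/dev/null; python3 f.py
python3 -m pendant '[[-0.7,[-0.2,-2.2,0],[0,0,-1]],[-0.7,[-0.2,-2.2,0],[0,0,-1]]]' >/dev/null; python3 f.py
```

```text
t: 6.9
ee_pos: [0.4997, -0.0063, 0.1862]
ee_rot: [0.418, 3.113, 0.001]
wrist_force: [4.7, 2.1, -7.2]
grip_width: 0.191
gripper_force: 29.6
F [-3.95  3.21  7.17] T [-0.52 -0.51 -0.05] tool deg 79.09046331101165 knob deg 79.61510044487385
F [-3.47  4.13  6.64] T [-0.57 -0.41 -0.06] tool deg 81.04788977079025 knob deg 81.49605445978416
F [-4.16  3.79  6.04] T [-0.54 -0.42 -0.06] tool deg 82.05077125590279 knob deg 82.49842982805264
```

```bash

python3 -m pendant '[[-0.7,[-0.2,-2.2,0],[0,0,-1]],[-0.7,[-0.2,-2.2,0],[0,0,-1]]]' >/dev/null; python3 f.py
python3 -m pendant '[[-0.7,[-0.2,-2.2,0],[0,0,-1]],[-0.7,[-0.2,-2.2,0],[0,0,-1]]]' >/dev/null; python3 f.py
python3 -m pendant '[[-0.7,[-0.2,-2.2,0],[0,0,-1]],[-0.7,[-0.2,-2.2,0],[0,0,-1]]]' >/dev/null; python3 f.py
```

```text
F [-4.73  4.79  6.58] T [-0.52 -0.48 -0.06] tool deg 83.04921997613943 knob deg 83.5179434000366
F [-4.8   4.79  7.05] T [-0.52 -0.59 -0.06] tool deg 84.05231565112567 knob deg 84.53114189091245
F [-4.75  4.14  7.15] T [-0.59 -0.64 -0.13] tool deg 85.04771856274519 knob deg 85.55356403997557
```

```bash
python3 -m pendant '[[-0.7,[-0.2,-2.2,0],[0,0,-1]],[-0.7,[-0.2,-2.2,0],[0,0,-1]]]' >/dev/null; python3 f.py
```

```text
F [-5.51  4.36  8.26] T [-0.55 -0.66 -0.06] tool deg 86.0459231970621 knob deg 86.55753591331991
```

```bash
python3 -m pendant '[[-0.7,[-0.2,-1.1,0],[0,0,-0.5]],[-0.7,[-0.2,-1.1,0],[0,0,-0.5]]]' >/dev/null; python3 f.py
```

```text
F [-5.25  5.19  7.27] T [-0.59 -0.68 -0.13] tool deg 86.53750645406694 knob deg 87.0413298392513
```

```bash
python3 -m pendant '[[-0.7,[-0.4,-1.6,0],[0,0,-0.7]],[-0.7,[-0.4,-1.6,0],[0,0,-0.7]]]' >/dev/null; python3 f.py
```

```text
F [-5.6   4.82  7.03] T [-0.62 -0.61 -0.09] tool deg 87.2473423449843 knob deg 87.7866201832383
```

```bash
python3 -m pendant '[[-0.7,[-0.4,-1.6,0],[0,0,-0.7]],[-0.7,[-0.4,-1.6,0],[0,0,-0.7]]]' >/dev/null; python3 f.py
```

```text
F [-3.81  4.65  6.54] T [-0.57 -0.55 -0.1 ] tool deg 87.9434959757392 knob deg -271.4694547541856
```

```bash
python3 -m pendant '[[-0.7,[-0.3,-1.6,0],[0,0,-0.7]],[-0.7,[-0.3,-1.6,0],[0,0,-0.7]]]' >/dev/null; python3 f.py
```

```text
F [-4.07  3.93  7.1 ] T [-0.6  -0.47 -0.07] tool deg 88.64633606133762 knob deg -270.71875084791833
```

```bash
python3 -m pendant '[[-0.7,[-0.3,-1.6,0],[0,0,-0.7]],[-0.7,[-0.3,-1.6,0],[0,0,-0.7]]]' >/dev/null; python3 f.py
```

```text
F [-4.73  3.91  6.58] T [-0.6  -0.48 -0.11] tool deg 89.34747514343447 knob deg -269.9712630991258
```

```bash
python3 -m pendant '[[-0.7,[-0.3,-1.6,0],[0,0,-0.7]],[-0.7,[-0.3,-1.6,0],[0,0,-0.7]]]' >/dev/null; python3 f.py
```

```text
F [-3.86  4.44  5.98] T [-0.58 -0.5  -0.13] tool deg 90.04660187551953 knob deg -269.22709080981775
```

```bash
python3 - <<'E'
from h import *
cv2.imwrite("pics/scene6.png",optics.capture("scene")[:,:,::-1])
a=cv2.imread("pics/scene6.png")[190:310,250:390]
cv2.imwrite("pics/c6.png",cv2.convertScaleAbs(cv2.resize(a,None,fx=5,fy=5,interpolation=2),alpha=1.9,beta=20))
E
```

```text
(no output)
```

View pics/c6.png

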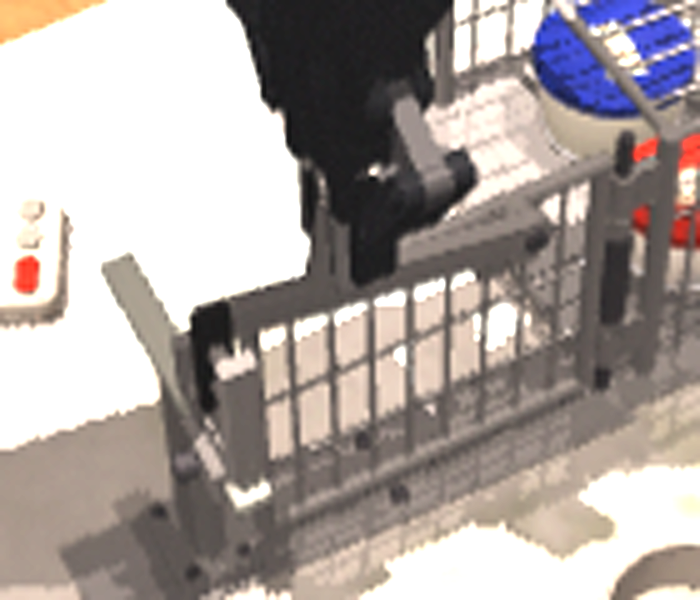

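The bar now reaches just behind the black buffer (210,345), so contact is close. I'll keep stepping.

```bash
python3 -m pendant '[[-0.7,[-0.3,-1.6,0],[0,0,-0.7]],[-0.7,[-0.3,-1.6,0],[0,0,-0.7]]]' >/dev/null; python3 f.py
```

```text
F [-4.26  5.15  5.86] T [-0.58 -0.49 -0.1 ] tool deg 90.7455067860882 knob deg -268.5029254326162
```

```bash
python3 -m pendant '[[-0.7,[-0.2,-1.1,0],[0,0,-0.5]],[-0.7,[-0.2,-1.1,0],[0,0,-0.5]]]' >/dev/null; python3 f.py
```

```text
F [-3.8   6.19  6.08] T [-0.95 -0.41 -0.08] tool deg 91.22284313757447 knob deg -268.30238720153164
```

The torque jumped and the knob lags, so this looks like contact. One small confirming step.

```bash
python3 -m pendant '[[-0.7,[-0.1,-0.9,0],[0,0,-0.4]],[-0.7,[-0.1,-0.9,0],[0,0,-0.4]]]' >/dev/null; python3 f.py
```

```text
F [-4.27  9.48  5.11] T [-1.21 -0.4  -0.07] tool deg 91.61685462926242 knob deg -268.15860678740955
```

Contact confirmed: the tangential force rose 5 N, which is about 1 mm of press. Now I'll lower the bar.

```bash
python3 -m pendant '[[-0.7,[2,0,4],[0,0,0]],[-0.7,[4,0,8],[0,0,0]],[-0.7,[6,0,11],[0,0,0]],[-0.7,[7.5,0,14],[0,0,0]],[-0.7,[7.5,0,14],[0,0,0]]]' 30; python3 f.py
```

```text
t: 10.55
ee_pos: [0.4895, -0.0323, 0.1726]
ee_rot: [-0.076, -3.136, -0.006]
wrist_force: [-5.6, 8.0, 3.1]
grip_width: 0.189
gripper_force: 29.7
F [ 5.95  7.69 -3.01] T [-1.13  0.78 -0.08] tool deg 91.62017141171427 knob deg -268.51108364747546
```

The bar is nearly down. I'll ease the gate back toward the lip to confirm that it's caught before releasing.

```bash
python3 -m pendant '[[-0.7,[0,1,1],[0,0,0.5]],[-0.7,[0,3,1],[0,0,1.3]],[-0.7,[0,5,1],[0,0,2.1]],[-0.7,[0,5,1],[0,0,2.1]]]' 30 >/dev/null; python3 f.py; python3 -m pendant '[[-0.7,[0,1.2,0],[0,0,0.5]],[-0.7,[0,1.2,0],[0,0,0.5]]]' >/dev/null; python3 f.py
```

```text
F [ 8.81  1.95 -4.34] T [-0.41  1.24 -0.08] tool deg 89.54051903277184 knob deg -270.2090613046175
F [ 8.64  1.57 -4.22] T [-0.34  1.3  -0.1 ] tool deg 89.04239276456576 knob deg -270.67744370338687
```

```bash
python3 -m pendant '[[-0.7,[0,1.2,0],[0,0,0.5]],[-0.7,[0,1.2,0],[0,0,0.5]]]' >/dev/null; python3 f.py
```

```text
F [10.72  1.84 -5.37] T [-0.33  1.37 -0.05] tool deg 88.5380714098222 knob deg -271.1871174179733
```

```bash
python3 -m pendant '[[-0.7,[-2,1,0],[0,0,0.4]],[-0.7,[-2,1,0],[0,0,0.4]]]' >/dev/null; python3 f.py
```

```text
F [ 16.42  -0.15 -10.32] T [-0.1   2.3  -0.11] tool deg 88.15743427285494 knob deg -271.4587479796418
```

```bash
python3 -m pendant '[[-0.7,[-0.5,1,0],[0,0,0.4]],[-0.7,[-0.5,1,0],[0,0,0.4]]]' >/dev/null; python3 f.py
```

```text
F [ 18.15  -2.62 -10.52] T [ 0.44  2.49 -0.13] tool deg 87.78065758919237 knob deg -271.47899138367666
```

The lip holds the bar: the knob stopped and the tangential force reversed. I'll relieve the radial load, then release.

```bash
python3 -m pendant '[[-0.7,[2,-0.3,-0.5],[0,0,0]],[-0.7,[3.5,-0.5,-1],[0,0,0]],[-0.7,[3.5,-0.5,-1],[0,0,0]]]' >/dev/null; python3 f.py
```

```text
F [ 6.83 -0.95 -1.06] T [ 0.13  0.9  -0.17] tool deg 87.76749018864967 knob deg -271.4678405779188
```

```bash
python3 -m pendant '[[-0.6,[1,0,0],[0,0,0]],[-0.5,[1,0,0],[0,0,0]],[-0.3,[1,0,0],[0,0,0]],[-0.1,[1,0,0],[0,0,0]],[0,[1,0,0],[0,0,0]],[0,[1,0,0],[0,0,0]]]' 20; python3 -m pendant '[[0,[0,0,-5],[0,0,0]],[0,[0,0,-20],[0,0,0]],[0,[0,0,-50],[0,0,0]],[0,[0,0,-90],[0,0,0]],[0,[0,0,-130],[0,0,0]],[0,[0,0,-130],[0,0,0]],[0,[0,0,-130],[0,0,0]]]'
python3 - <<'E'
from h import *
cv2.imwrite("pics/scene7.png",optics.capture("scene")[:,:,::-1])
a=cv2.imread("pics/scene7.png")[170:310,220:420]
cv2.imwrite("pics/c7.png",cv2.convertScaleAbs(cv2.resize(a,None,fx=4,fy=4,interpolation=2),alpha=1.9,beta=20))
E
```

```text
t: 12.65
ee_pos: [0.4906, -0.0254, 0.1725]
ee_rot: [0.182, 3.136, -0.0]
wrist_force: [0.7, -0.3, 0.6]
grip_width: 0.504
gripper_force: 0.0
t: 13.35
ee_pos: [0.4913, -0.0255, 0.3051]
ee_rot: [0.181, 3.131, -0.0]
wrist_force: [-1.0, 1.4, -1.3]
grip_width: 0.498
gripper_force: 0.0
```

View pics/c7.png

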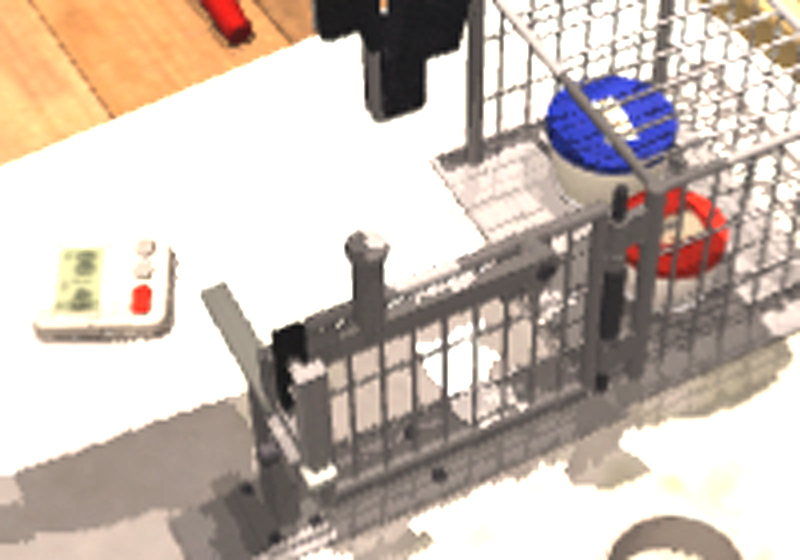

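The gate stands open by itself, with the bar down in the catch behind the buffer (290,365). The knob (367,280) is upright and free of the gripper, and the tubs, timer and ring look undisturbed.

```bash
python3 -c "
from workcell import robot
print(robot.finish_job())"
```

```text
the job is handed in; nothing more can be done
None
```

The job is handed in: the bar is out of the keeper and sits in the hold-open catch, the gate stands open by itself, the gripper is clear, and the tubs, ring mould and timer look undisturbed in the last picture.

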